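# Clamp a heat sink in the quick-release vise

### The job

Clamp the finned heat sink in the bench vise so that it can be worked on: squeeze the release lever to the post beside it, slide the moving jaw up until it pins the heat sink flat against the fixed jaw, and let the lever spring fully back so that it catches the rack. Then turn the spoked handle to screw the jaw firmly tight, but do not force it so hard that the heat sink is crushed. Do not disturb the other things on the bench.

Things in the scene. Friction and masses are not known exactly. Their poses are not given: they have to be found in the camera images.
- vise: Grey iron bench vise, fixed. Origin: centre of its underside. Own +y is the closing direction (from spoked handle to fixed jaw), z up, x across. Bed 112 (x) by 198 (y), top at z = 20 mm. Fixed jaw at the +y end: face at y = +60 mm, 70 mm wide, z 20 to 78 mm. The other parts slide along y on the bed. A fine saw-tooth rack (5 mm pitch) lies on the bed at x = +42 mm.
- fixed_face (a point): Middle of the fixed jaw's clamping face (vise frame: x 0, y 60, z 55 mm).
- carriage (a joint): Slide of the carriage (grip post, release lever, moving jaw, screw handle), in m: 0 = fully open, at most 0.075, grows towards the fixed jaw. Lever squeezed: slides with about 2 N. Lever home: locked by the rack, which catches every 5 mm. How far the jaw stands out of the carriage depends on the screw.
- squeeze_mid (a point): Height to squeeze at: on the carriage at vise x = 42 mm, 116 mm above the table, between post and lever, two upright flat steel bars 16 mm wide (vise x), tops at 132 mm. Fixed post: 10 mm thick, outer face 19 mm to the -y side of here. Lever: 8 mm thick, outer face 19 mm to the +y side. 38 mm over both at rest, 18 to 20 when squeezed. All else within 60 mm along the vise stays below 90 mm.
- lever (a joint): Release lever, rad: within 0.03 of 0 = home, tooth seated in the rack; 0.22 = squeezed to the post; free by 0.19. Pivot 24 mm above the table, along vise x; its top moves to -y. Sprung, 7 to 10 N at squeeze height; squeeze post and lever with 30 to 50 N. When let go, its tooth draws the carriage back 0 to 5 mm; if it perches on a crest (0.1 to 0.2), let go again 1 to 2 mm farther back.
- lever_top (a point): On the release lever, 124 mm above the table.
- jaw_face (a point): Middle of the moving jaw's clamping face (plate 64 mm wide, 32 to 78 mm above the table). The heat sink is 50 mm thick between the jaws, so the jaw touches when this point is 50 mm from fixed_face.
- screw (a joint): Turn of the spoked handle, rad, 0 = backed off, at most 9.2; starts at 0 to 2.6. Grows clockwise seen from the handle end (top spoke moves to the vise's +x), pushing the jaw out 1.91 mm per rad. Stays where left. Turns freely with 0.10 N m (2.2 N square to a spoke's end); firmly tight when 0.17 to 0.25 N m (4 to 5.5 N at a spoke's end) no longer moves it; above 0.35 N m it crushes the heat sink.
- hub (a point): Centre of the spoked handle, on the screw axis (along vise y), 62 mm above the table. Six 8 mm thick spokes, 60 degrees apart, in the plane across the vise, each with a 14 mm black ball centred 46 mm from the axis. Hub 26 mm round, 26 mm long. It moves with the jaw. 55 mm of free room between this plane and the carriage block.
- spoke_ball (a point): Centre of the ball of one of the six spokes; at screw = 0 it is straight above the hub, at larger values it is turned from there towards the vise's +x by the screw angle.
- heatsink: Aluminium heat sink, 320 g, standing loose on the vise's bed near the fixed jaw, a few mm off it and slightly askew. Origin: centre of its underside. Solid base 60 (x) by 50 (y, between the jaws) by 36 mm high, with seven upright fins (along y, 42 mm long) to 68 mm above its underside.
- screwdriver: Bystander: screwdriver 170 mm long lying beside the vise. Leave alone.
- spool: Bystander: grey plastic spool, 52 mm across, 34 mm high. Leave alone.
- jar: Bystander: small amber jar, 44 mm across, 55 mm high. Leave alone.
- circuit_board: Bystander: circuit board 90 by 120 mm. Leave alone.
- multimeter: Bystander: black multimeter 90 by 150 mm, 48 mm high. Leave alone.
- screw_tray: Bystander: grey tray 100 by 130 mm, 30 mm high. Leave alone.
- brush: Bystander: brush 160 mm long. Leave alone.
Things that resemble listed ones, but are neither listed nor needed, are in the scene too. What is shaped like the heatsink but pink, purple or red is not meant.

How it is judged:
On the way, in this order (a step that is already met when the one before it is completed fails the run):
1. with the lever squeezed, the moving jaw has been slid up to the heat sink (within 6 mm of pinning it) (value of joint lever above 0.12 rad and y of jaw_face in the frame of vise above 0.004 m), for 0.1 s.
2. the lever is let go and has sprung home into the rack, with the jaw still within 10 mm of pinning the heat sink (value of joint lever below 0.05 rad and y of jaw_face in the frame of vise above 0 m), for 0.2 s.
3. the spoked handle has been turned until the jaw presses the heat sink with more than 25 N (contact force between jaw and heatsink above 25 N), for 0.2 s.
At the end, for the whole second after the job is handed in: The heat sink stands on the bed, flat against the fixed jaw (within 2.5 mm, square within 0.05 rad, not lifted more than 5 mm) and at rest, the moving jaw presses it with more than 25 N, and the release lever is home (below 0.05 rad) (contact force between jaw and heatsink above 25 N and value of joint lever below 0.05 rad and y of heatsink in the frame of vise above 0.0325 m and angle between the y axis of heatsink and the y axis of vise, either way round below 0.05 rad and angle between heatsink's own z axis and vertical below 0.05 rad and z of heatsink in the frame of vise below 0.025 m and linear speed of heatsink below 0.01 m/s); the robot touches nothing.
It fails at once if the heat sink is crushed (more than 150 N) (contact force between jaw and heatsink above 150 N).
It fails at once if a bystander is moved more than 20 mm (distance of any of screwdriver, spool, jar, circuit_board, multimeter, screw_tray, brush from where it was at the start of the episode above 0.02 m).
It also fails if it takes over 72 s, if anything falls off the work surface, if the arm or the gripper's body presses on something with over 40 N, if the wrist force passes 120 N, or if a joint passes its speed limit or range.

### The arm

A 7-joint arm with a two-finger parallel gripper is mounted at the origin on the work surface. World frame = base frame: x ahead of the robot, y to its left, z up, the work surface at z = 0. Lengths are in m, angles in rad, forces in N, time in s.
With the tool pointing down it reaches from about 0.4 to 0.85 m from the base axis. Payload 10.4 kg.
Tool frame: the origin (TCP) lies at the very end of the fingers, on their centre line; the grasp point (between the pads) lies 19 mm behind it; z points along the fingers, y is the line along which they close (so a half turn about z gives the same grasp; the last joint's range is limited). The gripper opens to 87 mm and grips with 3 to 60 N. Pads are 19 mm wide; open, the fingers measure 117 mm over their backs; the gripper's body (75 mm by 190 mm) begins 51 mm behind the grasp point.
Start: joints at [-0.023, 0.332, -0.065, 1.46, 0.022, 1.35, -0.088], TCP at [0.625, 0, 0.223] pointing down, gripper open.
Joint ranges: [-2.6, 2.6], [-0.5, 2.12], [-1.47, 1.34], [0.16, 2.42], [-1.27, 4.41], [0.06, 2.06], [-2.6, 2.6]. Speed limits (rad/s): [2.22, 2.22, 2.79, 2.79, 3.14, 3.14, 3.14].

### API

Orientations are given as a unit quaternion [x, y, z, w].
In Python, from bench import * gives the robot as it stands.
- The arm moves only by the tool step_arm, never from a script. Its arguments are lists of equal length, an entry for each row: "delta_pos": the shift along the world's x, y, z in units of 25 mm (1.0 is 25 mm), a list of three; "turn": the turn about the world's z in units of 0.12 rad (1.0 is 0.12 rad). In form: {"delta_pos": [[tx, ty, tz], ...], "turn": [turn, ...]}. A call has 1 to 12 rows; each row shifts and turns the commanded pose from where the row before left it; what a row does not reach is not made up. A row lasts 1/10 s, in which the tool goes at most 50 mm and 8.59 degrees, less where a joint would pass 70% of its speed; a pose out of reach is approached as far as the arm can. A call with a number of a shift or a turn outside -1 to 1 is refused whole. A call with a gripper value outside its range is refused whole. "grip" is the closure, from 0 (fully open) to 1 (shut), set as the call begins (left out, the last holds). The fingers move at their own pace and stop on an object; "newtons" is the grip in N (left out, the last holds). Time passes only in rows, so rows that do not move let the fingers close. It gives the time, the measured TCP pose, the force, the opening and the grip force at its end, in the units of the state.
- read_state(): the state, without advancing time (a new reading comes with each control period).
- camera(name): name is "scene" or "side" or "wrist"; returns a dict with "image" (400x640x3 uint8, red, green, blue), "z_map" (400x640 float32, m along the optical axis (not along the pixel's ray), 0 where there is no reading), "mtx" (3x3 intrinsics, pixels), "dist" ([k1, k2, p1, p2, k3] as OpenCV has them; the pictures are not rectified), "view" (4x4, takes a point from world to camera coordinates). Camera axes: x right, y up, looking along -z (the intrinsics and any distortion apply to the point x, -y, -z); pixel columns grow to the right and rows downward; lengths in m; the calibration is good to about 2 mm. A picture is of the moment at which its call begins.
- close_job(): hands the job in; it is judged then, once.
The state is a dict: "time": time; "joint_positions": joint angles; "joint_vel": joint speeds; "joint_torque": joint torques, N m; "ee_pos": TCP position; "eef_rot": TCP orientation; "ft_force": force on the tool from outside, world axes, zero at the start; "torque": the same for the moment, N m; "width": finger opening in m; "grip_force": force on a finger pad.
Only numpy, scipy, OpenCV 4.12 (cv2) and the standard library are available. Lean on these libraries where they do the work, as an engineer would, in place of code of your own. Each camera call takes 0.05 s, during which the arm holds its last target. There are 200 camera calls.

## Working session

There is one attempt and no reset: what is moved stays moved. The work goes in short steps, Python scripts to look and compute and a tool call to move; the robot and the scene stay as the last step left them, time stands still between calls to the robot, and variables do not carry over. Pictures are saved under pics/ and viewed, at most 10 in all, crops included, and the job is handed in when it is done.

Besides the shell and the picture viewer there is one more tool, called after "Call:" by a JSON object that holds its "api" and its "payload", one argument or row to a line. step_arm: Moves the arm, as the interface text tells. Shifts and turns lie within -1 to 1; 1 stands for 25 mm of shift or 0.12 rad of turn. Its arguments: {"type":"object","properties":{"delta_pos":{"type":"array"},"turn":{"type":"array"},"grip":{"type":"number"},"newtons":{"type":"number"}},"required":["delta_pos","turn"]}

```bash
mkdir -p pics; ls; cat > h.py <<'E'
from bench import *
import numpy as np, cv2
def grab(n):
    c=camera(n); np.savez(f'{n}.npz',**{k:np.asarray(v) for k,v in c.items()}); return c
def load(n): return dict(np.load(f'{n}.npz'))
def pts(c):
    h,w=c['z_map'].shape; u,v=np.meshgrid(np.arange(w),np.arange(h))
    p=cv2.undistortPoints(np.stack([u,v],-1).reshape(-1,1,2).astype(float),c['mtx'],c['dist']).reshape(h,w,2)
    z=c['z_map'][...,None]; pc=np.concatenate([p[...,:1]*z,-p[...,1:]*z,-z],-1)
    T=np.linalg.inv(c['view']); return pc@T[:3,:3].T+T[:3,3]
E
python3 - <<'E'
from h import *
a=grab('scene');b=grab('side')
for n,c in(('scene',a),('side',b)):
    cv2.imwrite(f'pics/{n}0.png',c['image'][...,::-1]); print(n,np.linalg.inv(c['view'])[:3].round(2).tolist(),c['mtx'][0,0],(c['z_map']>0).mean())
print(read_state())
E
```

```text
pics
scene [[0.51, -0.69, 0.51, 1.08], [0.86, 0.41, -0.3, -0.32], [-0.01, 0.59, 0.8, 0.93]] 420.4824297983541 0.99598828125
side [[-0.81, 0.46, -0.37, 0.06], [-0.59, -0.61, 0.53, 0.67], [0.02, 0.64, 0.77, 1.07]] 482.92920074629126 0.99602734375
{'time': 0.1, 'joint_positions': array([-0.02262716,  0.33281746, -0.0647249 ,  1.46086515,  0.02160338,
        1.34990086, -0.08847694]), 'joint_vel': array([ 2.79536218e-04, -9.97709759e-04, -1.56384605e-03, -3.42337059e-03,
       -8.94283009e-05,  3.98730500e-04, -7.20658365e-04]), 'joint_torque': array([ 3.16136166e-04, -6.24538064e+01,  2.38312193e-02, -3.90717781e+01,
       -6.15657773e-02,  3.65302863e-02,  4.60620026e-05]), 'ee_pos': array([6.24647770e-01, 2.68973404e-05, 2.21824347e-01]), 'eef_rot': array([ 7.07073443e-01,  7.07139821e-01, -4.76550093e-04, -4.38408115e-04]), 'ft_force': array([-0.55099534,  0.5033166 ,  0.97630962]), 'torque': array([ 0.07628632,  0.04149375, -0.03896219]), 'grip_force': 0.0, 'width': 0.08715661652389603}
```

View pics/scene0.png

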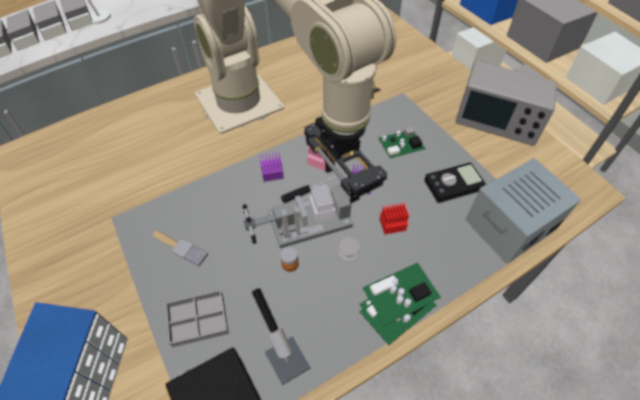

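View pics/side0.png

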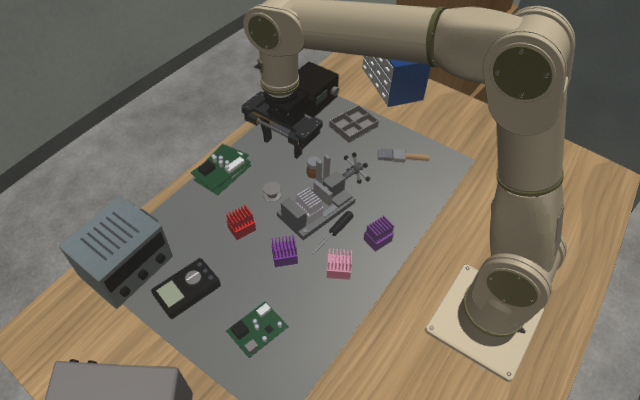

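The vise is at scene (310,212), with its handle at (250,222) and the fixed jaw at (345,200). The grey heat sink between the jaws at scene (322,195) and side (308,200) is the one meant. The purple, pink and red lookalikes at scene (271,167), (317,160) and (394,218) are not. Next I'll fit the vise pose from depth and confirm with an enlarged crop.

```bash
python3 - <<'E'
from h import *
P=[];C=[]
for n in('scene','side'):
    c=load(n);X=pts(c);m=c['z_map']>0
    P.append(X[m]);C.append(c['image'][m])
    print(n,X[{'scene':(222,250),'side':(168,355)}[n]].round(3),'jar',X[{'scene':(258,289),'side':(166,314)}[n]].round(3))
np.savez('cloud.npz',a=P[0],b=P[1])
# top view map x 0.45..0.85 , y -0.2..0.2; up = +x, left=+y ; 2 px/mm
ims=[]
for p,c in zip(P,C):
    im=np.zeros((400,400,3),np.uint8)
    o=np.argsort(p[:,2]);p=p[o];c=c[o];k=(p[:,2]<0.15)&(p[:,2]>-.02);p=p[k];c=c[k]
    r=((0.80-p[:,0])/0.001).astype(int);q=((0.2-p[:,1])/0.001).astype(int)
    k=(r>=0)&(r<400)&(q>=0)&(q<400)
    for i in np.where(k)[0]: cv2.circle(im,(int(q[i]),int(r[i])),1,c[i].tolist(),-1)
    ims.append(im)
cv2.imwrite('pics/top0.png',np.hstack(ims)[...,::-1])
# crop
c=load('scene')['image'][140:280,225:385,::-1]; d=load('side')['image'][130:260,250:400,::-1]
a=cv2.resize(c,(640,560),interpolation=3)
b=cv2.resize(d,(690,598),interpolation=3)
cv2.imwrite('pics/sidecrop.png',b)
E
```

```text
scene [ 0.516 -0.187  0.081] jar [ 0.637 -0.147  0.053]
side [ 0.506 -0.175  0.075] jar [ 0.616 -0.128  0.053]
```

View pics/top0.png

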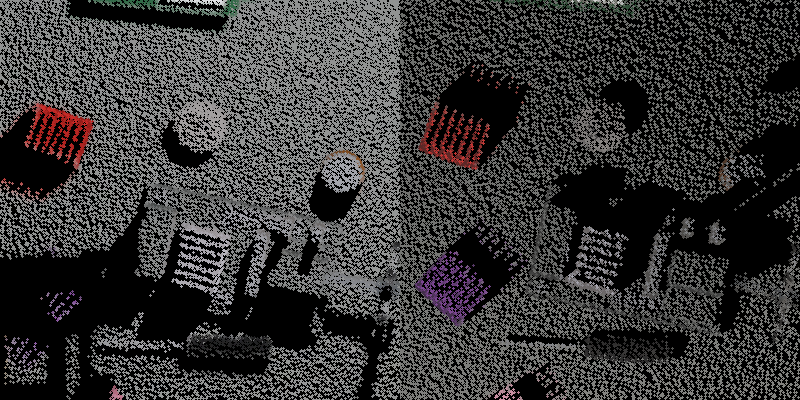

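View pics/sidecrop.png

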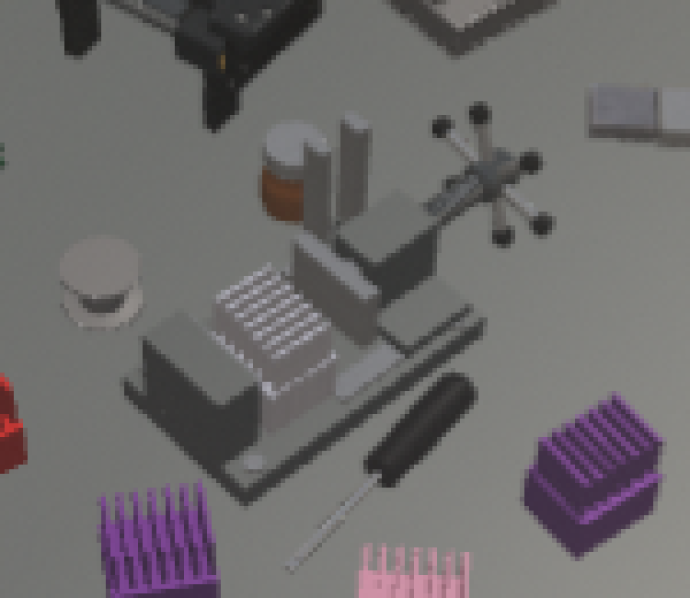

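The crop shows the grey heat sink between the fixed jaw (195,370) and the moving jaw (335,265). The lever is at (317,190), the post at (353,170) and the handle hub at (490,170) with ball tips around it. This confirms the right heat sink. Vise +y points roughly along world +y, yawed about -0.2.

```bash
python3 - <<'E'
from h import *
Z=np.load('cloud.npz')
R=lambda t:np.array([[np.cos(t),-np.sin(t)],[np.sin(t),np.cos(t)]])
for n in 'ab':
    p=Z[n]; box=(p[:,0]>.44)&(p[:,0]<.66)&(p[:,1]>-.25)&(p[:,1]<.09)
    p=p[box]
    b=p[(p[:,2]>.013)&(p[:,2]<.028)]
    E=[]
    for y in np.arange(-.10,.045,.006):
        s=b[abs(b[:,1]-y)<.003]
        s=s[(s[:,0]>.47)&(s[:,0]<.64)]
        if len(s)>3: E.append((y,s[:,0].max() if n=='a' else s[:,0].min()))
    E=np.array(E); k=np.ones(len(E),bool)
    for _ in range(5):
        f=np.polyfit(E[k,0],E[k,1],1); r=E[:,1]-np.polyval(f,E[:,0]); k=abs(r)<max(.002,np.median(abs(r))*1.5)
    print(n,'edge slope',f.round(4),k.sum(),len(E))
    t=p[(p[:,2]>.124)&(p[:,2]<.14)&(p[:,0]>.52)&(p[:,0]<.62)&(p[:,1]>-.14)&(p[:,1]<-.02)]
    print('bars',len(t)); print(t[np.argsort(t[:,1])].round(4)[::max(1,len(t)//25)].tolist())
    j=p[(p[:,2]>.074)&(p[:,2]<.083)]
    q=j[:,:2]@R(-.2)  # -> coordinates in yaw -0.2 frame : v = R^T p
    h,e=np.histogram(q[:,1],np.arange(-.35,.05,.004))
    print('jaw-top y_v hist',[(round(x,3),int(c)) for x,c in zip(e,h) if c>5])
E
```

```text
a edge slope [0.2149 0.6064] 25 25
bars 56
[[0.5712, -0.1234, 0.132], [0.5682, -0.1219, 0.1312], [0.5624, -0.1214, 0.1317], [0.5661, -0.1207, 0.1317], [0.5732, -0.1196, 0.1275], [0.573, -0.1192, 0.1312], [0.5669, -0.1186, 0.1311], [0.5655, -0.1177, 0.1328], [0.5726, -0.1169, 0.1248], [0.5624, -0.1161, 0.1319], [0.5674, -0.116, 0.134], [0.5757, -0.1154, 0.1316], [0.5584, -0.1142, 0.1296], [0.5715, -0.1134, 0.1289], [0.5609, -0.1128, 0.1316], [0.5656, -0.1125, 0.1331], [0.579, -0.0911, 0.1298], [0.5726, -0.0903, 0.1293], [0.5805, -0.0895, 0.1263], [0.5711, -0.0893, 0.1308], [0.565, -0.0886, 0.1309], [0.5794, -0.0886, 0.1324], [0.5719, -0.0872, 0.1303], [0.5799, -0.0864, 0.1273], [0.5795, -0.0861, 0.1307], [0.564, -0.0856, 0.1276], [0.573, -0.0851, 0.1301], [0.5696, -0.0833, 0.1287]]
jaw-top y_v hist [(np.float64(-0.09), 6), (np.float64(-0.086), 12), (np.float64(-0.082), 11), (np.float64(-0.018), 24), (np.float64(-0.014), 21), (np.float64(-0.01), 22), (np.float64(-0.006), 21), (np.float64(-0.002), 12), (np.float64(0.002), 11), (np.float64(0.006), 10), (np.float64(0.01), 22), (np.float64
[... 721 characters left out ...]
-0.0882, 0.1316], [0.5678, -0.0868, 0.1336], [0.5703, -0.0858, 0.1329], [0.5799, -0.0853, 0.1273], [0.5662, -0.0849, 0.1283], [0.566, -0.0844, 0.1327], [0.5621, -0.0836, 0.132], [0.5676, -0.0822, 0.1258], [0.5709, -0.0818, 0.1357]]
jaw-top y_v hist [(np.float64(-0.09), 6), (np.float64(-0.086), 13), (np.float64(-0.082), 14), (np.float64(-0.078), 6), (np.float64(-0.022), 6), (np.float64(-0.018), 8), (np.float64(-0.01), 15), (np.float64(-0.006), 14), (np.float64(-0.002), 13), (np.float64(0.002), 11), (np.float64(0.006), 10), (np.float64(0.014), 11), (np.float64(0.018), 9), (np.float64(0.022), 13), (np.float64(0.026), 11), (np.float64(0.03), 14), (np.float64(0.034), 17), (np.float64(0.042), 15)]
```

Call:
{"api": "step_arm", "payload": {
  "delta_pos": [
    [-0.18,-0.34,0],
    [-0.18,-0.34,0],
    [-0.18,-0.34,0],
    [-0.18,-0.34,0],
    [-0.18,-0.34,0],
    [-0.18,-0.34,0],
    [-0.18,-0.34,0],
    [-0.18,-0.34,0],
    [-0.18,-0.34,0],
    [-0.18,-0.34,0],
    [-0.2,-0.36,0],
    [-0.2,-0.36,0]
  ],
  "turn": [1,1,1,1,1,1,1,1,1,1,1,0.35],
  "grip": 0
}}

```text
time: 1.3
ee_pos: [0.5695, -0.1033, 0.2221]
eef_rot: [0.102, 0.995, 0.0, -0.0]
ft_force: [-0.8, 0.7, 0.0]
width: 0.0868
grip_force: 0.0
```

```bash
cat >> h.py <<'E'
YAW=-0.207; RV=np.array([[np.cos(YAW),-np.sin(YAW)],[np.sin(YAW),np.cos(YAW)]])
def tov(p,o): q=np.array(p,float); q[:,:2]=(q[:,:2]-o)@RV; return q
E
python3 - <<'E'
from h import *
s=read_state();print(s['ee_pos'],s['eef_rot'],s['joint_positions'].round(2))
w=grab('wrist'); cv2.imwrite('pics/w1.png',w['image'][...,::-1])
o=np.array([.5483,0.])
Z=np.load('cloud.npz')
for n in 'ab':
    p=tov(Z[n],o)
    for nm,(zl,zh,xl,xh) in dict(jawtops=(.072,.084,-.032,.032),bed=(.012,.028,-.05,.05)).items():
        k=p[(p[:,2]>zl)&(p[:,2]<zh)&(p[:,0]>xl)&(p[:,0]<xh)&(abs(p[:,1])<.3)]
        h,e=np.histogram(k[:,1],np.arange(-.26,.12,.003)); print(n,nm,[(round(float(x),3),int(c)) for x,c in zip(e,h) if c>3])
E
```

```text
[ 0.56954634 -0.10333904  0.22213885] [ 1.01936518e-01  9.94790812e-01  7.17800636e-05 -4.27027232e-04] [ 0.25  0.24 -0.18  1.58  0.04  1.33  1.43]
a jawtops [(-0.206, 5), (-0.203, 5), (-0.2, 6), (-0.197, 8), (-0.194, 5), (-0.191, 5), (-0.188, 4), (-0.185, 4), (-0.128, 12), (-0.125, 18), (-0.122, 18), (-0.119, 17), (-0.116, 16), (-0.113, 11), (-0.11, 6), (-0.107, 7), (-0.104, 7), (-0.101, 11), (-0.098, 17), (-0.095, 13), (-0.092, 20), (-0.089, 17), (-0.086, 17), (-0.083, 14), (-0.08, 11), (-0.077, 6), (-0.065, 20), (-0.062, 26), (-0.059, 24), (-0.056, 28), (-0.053, 9), (-0.023, 15), (-0.02, 13), (-0.017, 10), (-0.014, 12), (-0.011, 11), (-0.008, 10), (-0.005, 15), (-0.002, 14), (0.001, 15), (0.004, 8), (0.007, 12), (0.01, 10), (0.013, 12), (0.016, 10), (0.019, 7), (0.031, 28), (0.034, 27), (0.037, 20), (0.04, 28), (0.043, 19), (0.046, 24), (0.049, 23), (0.052, 21), (0.055, 26), (0.058, 17), (0.061, 7)]
a bed [(-0.137, 11), (-0.134, 31), (-0.131, 28), (-0.128, 24), (-0.125, 9), (-0.122, 11), (-0.119, 8), (-0.11, 4), (-0.104, 5), (-0.101, 8), (-0.098, 8), (-0.095, 11), (-0.092, 8), (-0
[... 1210 characters left out ...]
), (0.034, 22), (0.037, 24), (0.04, 16), (0.043, 22), (0.046, 21), (0.049, 20), (0.052, 22), (0.055, 21), (0.058, 18), (0.061, 27)]
b bed [(-0.194, 4), (-0.077, 8), (-0.074, 10), (-0.071, 4), (-0.068, 8), (-0.065, 7), (-0.062, 14), (-0.059, 15), (-0.056, 15), (-0.053, 10), (-0.05, 13), (-0.047, 10), (-0.044, 8), (-0.041, 6), (-0.038, 12), (-0.035, 5), (-0.029, 7), (-0.026, 5), (-0.023, 10), (-0.017, 5), (-0.014, 6), (-0.011, 4), (-0.008, 4), (-0.005, 8), (-0.002, 6), (0.001, 7), (0.007, 5), (0.01, 5), (0.013, 8), (0.016, 8), (0.019, 5), (0.022, 9), (0.025, 8), (0.028, 5), (0.031, 7), (0.034, 7), (0.037, 8), (0.04, 5), (0.046, 5), (0.049, 6), (0.052, 8), (0.055, 10), (0.058, 14), (0.061, 62)]
```

View pics/w1.png

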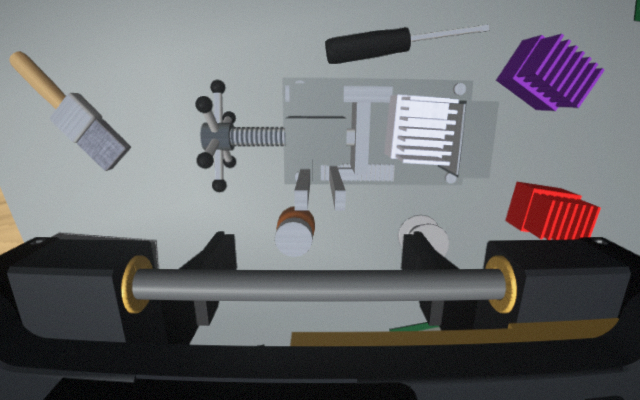

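The wrist view shows the post at (303,188) and lever at (337,187), with the heat sink at (425,130) and the handle balls around (215,135). The gripper is aligned, so I'll centre for the squeezed pose and descend.

Call:
{"api": "step_arm", "payload": {
  "delta_pos": [
    [-0.05,-0.2,-0.4],
    [-0.04,-0.16,-0.6],
    [0,0,-0.6],
    [0,0,-0.6],
    [0,0,-0.6],
    [0,0,-0.6],
    [0,0,-0.6],
    [0,0,-0.6],
    [0,0,-0.4],
    [0,0,0]
  ],
  "turn": [0,0,0,0,0,0,0,0,0,0],
  "grip": 0.25,
  "newtons": 40
}}

```text
time: 2.35
ee_pos: [0.5669, -0.1119, 0.0958]
eef_rot: [0.104, 0.995, 0.0, -0.001]
ft_force: [-0.4, -0.1, -0.4]
width: 0.0654
grip_force: 0.0
```

Call:
{"api": "step_arm", "payload": {
  "delta_pos": [
    [0,0,0],
    [0,0,0],
    [0,0,0],
    [0,0,0],
    [0,0,0],
    [0,0,0],
    [0,0,0],
    [0,0,0]
  ],
  "turn": [0,0,0,0,0,0,0,0],
  "grip": 1,
  "newtons": 40
}}

```text
time: 3.15
ee_pos: [0.5683, -0.1123, 0.0982]
eef_rot: [0.104, 0.995, 0.0, 0.001]
ft_force: [0.9, 0.0, 1.9]
width: 0.0202
grip_force: 38.6
```

Call:
{"api": "step_arm", "payload": {
  "delta_pos": [
    [0.033,0.157,0],
    [0.033,0.157,0],
    [0.033,0.157,0],
    [0.033,0.157,0],
    [0.033,0.157,0],
    [0.033,0.157,0],
    [0,0,0],
    [0,0,0]
  ],
  "turn": [0,0,0,0,0,0,0,0]
}}

```text
time: 3.95
ee_pos: [0.5736, -0.0873, 0.0982]
eef_rot: [0.104, 0.995, 0.0, 0.001]
ft_force: [1.6, 0.9, 5.6]
width: 0.0199
grip_force: 38.6
```

Call:
{"api": "step_arm", "payload": {
  "delta_pos": [
    [0.016,0.078,0],
    [0.016,0.078,0],
    [0,0,0],
    [0,0,0]
  ],
  "turn": [0,0,0,0]
}}

```text
time: 4.35
ee_pos: [0.5742, -0.0843, 0.0982]
eef_rot: [0.104, 0.995, 0.0, 0.001]
ft_force: [0.8, -1.9, 4.9]
width: 0.0203
grip_force: 38.7
```

Call:
{"api": "step_arm", "payload": {
  "delta_pos": [
    [0.012,0.06,0],
    [0.012,0.06,0],
    [0,0,0]
  ],
  "turn": [0,0,0]
}}

```text
time: 4.65
ee_pos: [0.5748, -0.0815, 0.0982]
eef_rot: [0.104, 0.995, -0.0, 0.001]
ft_force: [0.8, -2.6, 5.2]
width: 0.0199
grip_force: 38.7
```

Call:
{"api": "step_arm", "payload": {
  "delta_pos": [
    [0.012,0.06,0],
    [0,0,0]
  ],
  "turn": [0,0]
}}

```text
time: 4.85
ee_pos: [0.5751, -0.0801, 0.0982]
eef_rot: [0.104, 0.995, -0.0, 0.001]
ft_force: [1.7, -2.3, 5.5]
width: 0.0198
grip_force: 38.8
```

Call:
{"api": "step_arm", "payload": {
  "delta_pos": [
    [0.012,0.06,0],
    [0,0,0]
  ],
  "turn": [0,0]
}}

```text
time: 5.05
ee_pos: [0.5754, -0.0787, 0.0982]
eef_rot: [0.104, 0.995, -0.0, 0.001]
ft_force: [0.5, -2.2, 4.5]
width: 0.0197
grip_force: 38.8
```

Call:
{"api": "step_arm", "payload": {
  "delta_pos": [
    [0.012,0.06,0],
    [0,0,0]
  ],
  "turn": [0,0]
}}

```text
time: 5.25
ee_pos: [0.5757, -0.0775, 0.0982]
eef_rot: [0.104, 0.995, -0.0, 0.001]
ft_force: [1.2, -4.5, 5.3]
width: 0.02
grip_force: 38.8
```

Call:
{"api": "step_arm", "payload": {
  "delta_pos": [
    [0.012,0.06,0],
    [0,0,0]
  ],
  "turn": [0,0]
}}

```text
time: 5.45
ee_pos: [0.5757, -0.0775, 0.0982]
eef_rot: [0.105, 0.994, -0.001, 0.001]
ft_force: [0.5, -8.2, 6.7]
width: 0.0198
grip_force: 39.0
```

Call:
{"api": "step_arm", "payload": {
  "delta_pos": [
    [0.012,0.06,0],
    [0,0,0]
  ],
  "turn": [0,0]
}}

```text
time: 5.65
ee_pos: [0.5757, -0.0774, 0.0982]
eef_rot: [0.105, 0.994, -0.002, 0.001]
ft_force: [-1.0, -10.4, 6.4]
width: 0.02
grip_force: 39.2
```

Call:
{"api": "step_arm", "payload": {
  "delta_pos": [
    [0,0,0],
    [0,0,0],
    [0,0,0],
    [0,0,0],
    [0,0,0],
    [0,0,0]
  ],
  "turn": [0,0,0,0,0,0],
  "grip": 0.25
}}

```text
time: 6.25
ee_pos: [0.575, -0.0738, 0.097]
eef_rot: [0.104, 0.995, -0.0, -0.001]
ft_force: [0.3, -0.1, -0.4]
width: 0.0598
grip_force: 0.0
```

```bash
python3 - <<'E'
from h import *
o=np.array([.5483,0.])
cs=[grab(n) for n in('scene','side')]
for c in cs:
    p=tov(pts(c)[c['z_map']>0],o)
    t=p[(p[:,2]>.127)&(p[:,2]<.14)&(p[:,0]>.030)&(p[:,0]<.055)&(p[:,1]>-.12)&(p[:,1]<-.03)]
    print('bars',[(round(float(e),3),int(n)) for n,e in zip(*np.histogram(t[:,1],np.arange(-.12,-.03,.002))) if n])
    k=p[(p[:,2]>.072)&(p[:,2]<.084)&(abs(p[:,0])<.032)&(p[:,1]>-.04)&(p[:,1]<.04)]
    print('jaw',[(round(float(e),3),int(n)) for n,e in zip(*np.histogram(k[:,1],np.arange(-.04,.04,.002)))if n])
im=np.vstack([cv2.resize(cs[0]['image'][150:260,230:370],(560,440),interpolation=3)[:300],cv2.resize(cs[1]['image'][130:240,260:400],(560,440),interpolation=3)[:300]])
cv2.imwrite('pics/r1.png',im[...,::-1])
E
```

```text
bars [(-0.106, 1), (-0.104, 1), (-0.1, 1), (-0.082, 1), (-0.08, 2), (-0.078, 2), (-0.076, 3), (-0.074, 4), (-0.072, 1), (-0.05, 3), (-0.048, 3), (-0.046, 2), (-0.044, 2), (-0.042, 2), (-0.038, 4), (-0.036, 4), (-0.034, 4)]
jaw [(-0.04, 3), (-0.038, 1), (-0.03, 1), (-0.028, 3), (-0.026, 2), (-0.024, 1), (-0.022, 1), (-0.018, 2), (-0.014, 1), (-0.012, 2), (-0.01, 1), (-0.008, 2), (-0.004, 2), (-0.002, 2), (0.0, 3), (0.002, 1), (0.004, 1), (0.006, 2), (0.008, 1), (0.01, 1), (0.012, 1), (0.014, 2), (0.016, 1), (0.02, 1), (0.022, 3), (0.024, 2), (0.026, 6), (0.028, 4), (0.03, 2), (0.032, 12), (0.034, 6), (0.036, 8)]
bars [(-0.112, 2), (-0.108, 2), (-0.106, 3), (-0.102, 3), (-0.1, 8), (-0.082, 2), (-0.08, 1), (-0.078, 2), (-0.076, 5), (-0.074, 2), (-0.072, 1), (-0.07, 2), (-0.052, 1)]
jaw [(-0.04, 18), (-0.038, 8), (-0.036, 1), (-0.032, 1), (-0.03, 16), (-0.028, 10), (-0.026, 12), (-0.024, 12), (-0.022, 16), (-0.02, 8), (-0.018, 8), (-0.016, 2), (-0.014, 4), (-0.012, 4), (-0.01, 2), (-0.008, 3), (-0.006, 7), (-0.004, 4), (-0.002, 2), (0.0, 4), (0.002, 4), (0.004, 6), (0.006, 4), (0.008, 2), (0.01, 1), (0.012, 4), (0.014, 1), (0.016, 5), (0.018, 4), (0.02, 4), (0.022, 6), (0.024, 8), (0.026, 15), (0.028, 12), (0.03, 6), (0.032, 12), (0.034, 13), (0.036, 17)]
```

View pics/r1.png

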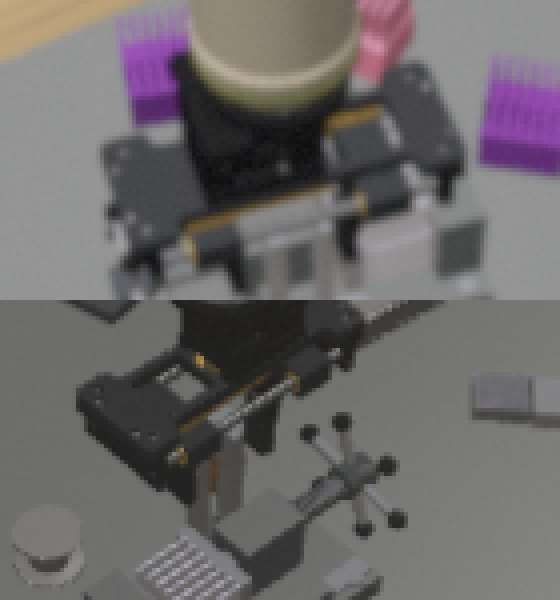

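Visible are the post and lever between the open fingers and the heat sink up against the fixed jaw at about (190,575). I'll lift and look from above for the lever spacing and the spoke angles.

Call:
{"api": "step_arm", "payload": {
  "delta_pos": [
    [0,0,0.8],
    [0,0,0.8],
    [0,0,0.8],
    [0,-0.4,0.8],
    [0,-0.5,0.8],
    [0,-0.5,0.8],
    [0,-0.5,0.2],
    [0,0,0]
  ],
  "turn": [0,0,0,0,0,0,0,0],
  "grip": 1,
  "newtons": 20
}}

```text
time: 7.15
ee_pos: [0.5755, -0.1239, 0.2226]
eef_rot: [0.106, 0.994, -0.0, 0.0]
ft_force: [0.6, 0.6, -0.8]
width: 0.0095
grip_force: 0.0
```

```bash
python3 - <<'E'
from h import *
o=np.array([.5483,0.])
w=grab('wrist'); b=grab('side'); a=grab('scene'); cv2.imwrite('pics/w2.png',w['image'][...,::-1])
for n,c in(('w',w),('side',b),('scene',a)):
    m=c['z_map']>0; p=tov(pts(c)[m],o); g=c['image'][m].max(1)
    t=p[(p[:,2]>.127)&(p[:,2]<.14)&(p[:,0]>.030)&(p[:,0]<.055)&(p[:,1]>-.1)&(p[:,1]<-.03)]
    print(n,'bars',[(round(float(e),3),int(k)) for k,e in zip(*np.histogram(t[:,1],np.arange(-.1,-.03,.002))) if k])
    h=(abs(p[:,0])<.07)&(p[:,1]>-.19)&(p[:,1]<-.13)&(p[:,2]>.01)&(p[:,2]<.125)
    r=np.hypot(p[:,0],p[:,2]-.062)
    k=p[h&(r>.038)&(r<.056)]
    ang=np.degrees(np.arctan2(k[:,0],k[:,2]-.062))
    hh,e=np.histogram(ang,np.arange(-180,181,10))
    print(' ball ang',[(int(x),int(q),round(float(np.median(k[(ang>=x)&(ang<x+10),1])),3)) for x,q in zip(e,hh) if q>2])
    k=p[(p[:,2]>.074)&(p[:,2]<.082)&(abs(p[:,0])<.031)&(p[:,1]>-.06)&(p[:,1]<.06)]
    print(' jaw',[(round(float(e),3),int(k)) for k,e in zip(*np.histogram(k[:,1],np.arange(-.06,.06,.003)))if k>2])
E
```

```text
w bars [(-0.082, 42), (-0.08, 49), (-0.078, 54), (-0.076, 56), (-0.074, 51), (-0.072, 35), (-0.05, 61), (-0.048, 48), (-0.046, 58), (-0.044, 53), (-0.042, 3)]
 ball ang [(-170, 28, -0.133), (-160, 85, -0.152), (-150, 54, -0.133), (-140, 6, -0.131), (-110, 5, -0.153), (-100, 187, -0.156), (-50, 111, -0.156), (-40, 127, -0.157), (0, 28, -0.157), (10, 169, -0.156), (20, 18, -0.157), (70, 154, -0.157), (130, 41, -0.155), (140, 68, -0.134), (150, 42, -0.132), (160, 30, -0.132)]
 jaw [(-0.06, 130), (-0.057, 133), (-0.054, 130), (-0.051, 132), (-0.048, 135), (-0.045, 136), (-0.042, 127), (-0.039, 42), (-0.03, 236), (-0.027, 233), (-0.024, 213), (-0.021, 235), (-0.018, 67), (-0.015, 59), (-0.012, 8), (-0.009, 7), (-0.006, 8), (-0.003, 6), (0.0, 9), (0.003, 7), (0.006, 7), (0.009, 7), (0.012, 8), (0.015, 10), (0.018, 12), (0.021, 11), (0.024, 10), (0.027, 8), (0.03, 125), (0.033, 218), (0.036, 213), (0.039, 225), (0.042, 207), (0.045, 229), (0.048, 213), (0.051, 213), (0.054, 209)]
side bars [(-0.082, 2), (-0.08, 3), (-0.078, 5), (-0.076, 7), (-0.074, 6), (-0.072, 2), (-0.054, 1), (-0.052, 1)
[... 1030 characters left out ...]
100, 3, -0.161), (-50, 4, -0.155), (-40, 23, -0.158), (10, 12, -0.158), (20, 19, -0.157), (70, 18, -0.158), (80, 5, -0.157), (130, 17, -0.157), (140, 9, -0.134), (150, 6, -0.132), (160, 6, -0.133), (170, 5, -0.133)]
 jaw [(-0.06, 16), (-0.057, 14), (-0.054, 12), (-0.051, 15), (-0.048, 10), (-0.045, 11), (-0.042, 6), (-0.039, 3), (-0.03, 17), (-0.027, 23), (-0.024, 22), (-0.021, 23), (-0.018, 9), (-0.015, 9), (-0.012, 10), (-0.009, 6), (-0.006, 8), (-0.003, 7), (0.0, 7), (0.003, 3), (0.006, 11), (0.009, 7), (0.012, 9), (0.015, 8), (0.018, 6), (0.021, 11), (0.024, 6), (0.027, 7), (0.03, 10), (0.033, 18), (0.036, 22), (0.039, 20), (0.042, 22), (0.045, 23), (0.048, 22), (0.051, 24), (0.054, 23)]
```

View pics/w2.png

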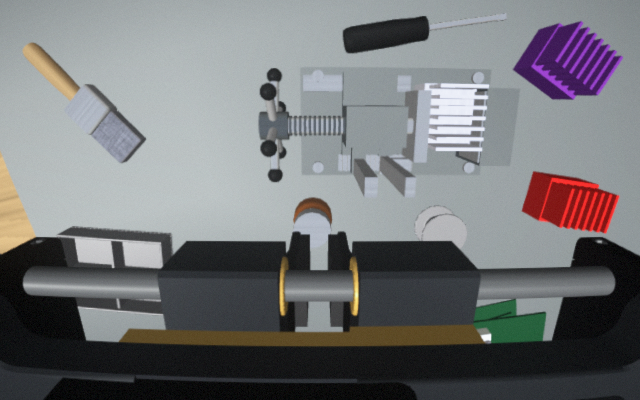

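The lever and post tops are 30 mm apart, so the lever is home. The jaw (418,120) is up against the heat sink (455,118) and the sink sits against the fixed jaw. The spokes stand at about -45°, +15° and +75°, and the handle plane is at px column ~270. I'll push the -45° ball towards vise +x with the closed fingers, entering from its -x side.

Call:
{"api": "step_arm", "payload": {
  "delta_pos": [
    [-0.75,-0.12,0],
    [-0.75,-0.12,0],
    [-0.75,-0.12,0],
    [-0.75,-0.12,0],
    [-0.75,-0.12,0],
    [-0.78,-0.12,0],
    [0,0,0],
    [0,0,0]
  ],
  "turn": [0,0,0,0,0,0,0,0]
}}

```text
time: 8.1
ee_pos: [0.4624, -0.1389, 0.2221]
eef_rot: [0.104, 0.995, 0.0, -0.0]
ft_force: [0.1, -0.3, 1.0]
width: 0.0002
grip_force: 0.0
```

Call:
{"api": "step_arm", "payload": {
  "delta_pos": [
    [0,0,-0.7],
    [0,0,-0.7],
    [0,0,-0.7],
    [0,0,-0.7],
    [0,0,-0.7],
    [0,0,-0.7],
    [0,0,-0.7],
    [0,0,-0.48],
    [0,0,0],
    [0,0,0]
  ],
  "turn": [0,0,0,0,0,0,0,0,0,0]
}}

```text
time: 9.1
ee_pos: [0.4628, -0.1393, 0.0883]
eef_rot: [0.104, 0.995, 0.0, -0.0]
ft_force: [-0.6, 0.1, -0.3]
width: 0.0003
grip_force: 0.0
```

Call:
{"api": "step_arm", "payload": {
  "delta_pos": [
    [0.08,-0.12,0],
    [0.08,-0.016,0],
    [0.08,-0.016,0],
    [0.08,-0.016,0],
    [0.08,-0.016,0],
    [0,0,0],
    [0,0,0]
  ],
  "turn": [0,0,0,0,0,0,0]
}}

```text
time: 9.8
ee_pos: [0.471, -0.1439, 0.0878]
eef_rot: [0.104, 0.995, 0.0, -0.002]
ft_force: [-8.4, 0.1, 5.0]
width: 0.0004
grip_force: 3.8
```

Call:
{"api": "step_arm", "payload": {
  "delta_pos": [
    [0.08,-0.016,0],
    [0.08,-0.016,0],
    [0,0,0]
  ],
  "turn": [0,0,0]
}}

```text
time: 10.1
ee_pos: [0.4756, -0.1448, 0.088]
eef_rot: [0.104, 0.995, 0.0, -0.001]
ft_force: [-4.8, 1.0, 3.3]
width: 0.0002
grip_force: 2.4
```

Call:
{"api": "step_arm", "payload": {
  "delta_pos": [
    [0.08,-0.016,0],
    [0,0,0]
  ],
  "turn": [0,0]
}}

```text
time: 10.3
ee_pos: [0.4779, -0.1452, 0.088]
eef_rot: [0.104, 0.995, 0.0, -0.001]
ft_force: [-4.4, 0.6, 3.9]
width: 0.0005
grip_force: 2.4
```

Call:
{"api": "step_arm", "payload": {
  "delta_pos": [
    [0.08,-0.016,0],
    [0,0,0]
  ],
  "turn": [0,0]
}}

```text
time: 10.5
ee_pos: [0.4801, -0.1457, 0.088]
eef_rot: [0.104, 0.995, 0.0, -0.0]
ft_force: [-4.1, -0.3, 1.6]
width: 0.0005
grip_force: 2.1
```

Call:
{"api": "step_arm", "payload": {
  "delta_pos": [
    [0.08,-0.016,0],
    [0,0,0]
  ],
  "turn": [0,0]
}}

```text
time: 10.7
ee_pos: [0.4823, -0.1461, 0.0881]
eef_rot: [0.104, 0.995, 0.0, -0.0]
ft_force: [-4.3, 1.5, 2.2]
width: -0.0001
grip_force: 1.9
```

Call:
{"api": "step_arm", "payload": {
  "delta_pos": [
    [0.08,-0.016,0],
    [0,0,0]
  ],
  "turn": [0,0]
}}

```text
time: 10.9
ee_pos: [0.4846, -0.1466, 0.0881]
eef_rot: [0.104, 0.995, 0.0, 0.0]
ft_force: [-3.2, 1.0, 2.3]
width: 0.0004
grip_force: 1.7
```

Call:
{"api": "step_arm", "payload": {
  "delta_pos": [
    [0.08,-0.016,0],
    [0,0,0]
  ],
  "turn": [0,0]
}}

```text
time: 11.1
ee_pos: [0.4867, -0.147, 0.0881]
eef_rot: [0.104, 0.995, 0.0, 0.0]
ft_force: [-1.8, 0.7, 2.8]
width: 0.0003
grip_force: 1.6
```

Call:
{"api": "step_arm", "payload": {
  "delta_pos": [
    [0.08,-0.016,0],
    [0,0,0]
  ],
  "turn": [0,0]
}}

```text
time: 11.3
ee_pos: [0.4886, -0.1474, 0.0881]
eef_rot: [0.104, 0.995, 0.0, 0.0]
ft_force: [-3.0, -0.1, 1.6]
width: 0.0004
grip_force: 1.5
```

Call:
{"api": "step_arm", "payload": {
  "delta_pos": [
    [0.08,-0.016,0],
    [0,0,0]
  ],
  "turn": [0,0]
}}

```text
time: 11.5
ee_pos: [0.4906, -0.1478, 0.0881]
eef_rot: [0.104, 0.995, 0.0, 0.0]
ft_force: [-2.3, -0.0, 2.0]
width: 0.0007
grip_force: 1.4
```

Call:
{"api": "step_arm", "payload": {
  "delta_pos": [
    [0.08,-0.016,0],
    [0,0,0]
  ],
  "turn": [0,0]
}}

```text
time: 11.7
ee_pos: [0.4927, -0.1482, 0.0881]
eef_rot: [0.104, 0.995, 0.0, 0.0]
ft_force: [-1.9, 0.8, 1.5]
width: 0.0002
grip_force: 1.4
```

Call:
{"api": "step_arm", "payload": {
  "delta_pos": [
    [0.08,-0.016,0],
    [0.08,-0.016,0],
    [0,0,0]
  ],
  "turn": [0,0,0]
}}

```text
time: 12.0
ee_pos: [0.4967, -0.149, 0.0881]
eef_rot: [0.104, 0.995, 0.0, 0.0]
ft_force: [-2.2, 0.4, 0.8]
width: 0.0004
grip_force: 1.2
```

Call:
{"api": "step_arm", "payload": {
  "delta_pos": [
    [0.08,-0.016,0],
    [0.08,-0.016,0],
    [0,0,0]
  ],
  "turn": [0,0,0]
}}

```text
time: 12.3
ee_pos: [0.5007, -0.1498, 0.0881]
eef_rot: [0.104, 0.995, 0.0, 0.0]
ft_force: [-3.4, 0.0, 1.1]
width: 0.0003
grip_force: 1.2
```

Call:
{"api": "step_arm", "payload": {
  "delta_pos": [
    [0.08,-0.016,0],
    [0.08,-0.016,0],
    [0,0,0]
  ],
  "turn": [0,0,0]
}}

```text
time: 12.6
ee_pos: [0.5047, -0.1506, 0.0881]
eef_rot: [0.104, 0.995, 0.0, 0.0]
ft_force: [-2.6, 0.7, 2.2]
width: 0.0006
grip_force: 1.2
```

Call:
{"api": "step_arm", "payload": {
  "delta_pos": [
    [0.08,-0.016,0],
    [0.08,-0.016,0],
    [0,0,0]
  ],
  "turn": [0,0,0]
}}

```text
time: 12.9
ee_pos: [0.5079, -0.1513, 0.0877]
eef_rot: [0.104, 0.995, 0.0, -0.001]
ft_force: [-4.3, 0.1, 2.6]
width: 0.0004
grip_force: 2.8
```

Call:
{"api": "step_arm", "payload": {
  "delta_pos": [
    [0.08,-0.016,0],
    [0.08,-0.016,0],
    [0,0,0]
  ],
  "turn": [0,0,0]
}}

```text
time: 13.2
ee_pos: [0.5114, -0.1521, 0.0874]
eef_rot: [0.104, 0.995, 0.0, -0.001]
ft_force: [-6.3, 0.6, 1.7]
width: 0.0004
grip_force: 3.1
```

```bash
cat > m.py <<'E'
from h import *
o=np.array([.5483,0.])
for n in('side','scene'):
    c=grab(n); m=c['z_map']>0; p=tov(pts(c)[m],o)
    r=np.hypot(p[:,0],p[:,2]-.062)
    k=p[(p[:,1]>-.166)&(p[:,1]<-.143)&(r>.038)&(r<.054)]
    ang=np.degrees(np.arctan2(k[:,0],k[:,2]-.062))
    hh,e=np.histogram(ang,np.arange(-180,181,10))
    print(n,[(int(x),int(q)) for x,q in zip(e,hh) if q>2])
    s=[0,0]
    for lo,hi in((-.04,-.012),(.02,.05)):
        k=p[(p[:,2]>.075)&(p[:,2]<.081)&(abs(p[:,0])<.031)&(p[:,1]>lo)&(p[:,1]<hi)]
        print(' edge',[(round(float(e),4),int(q)) for q,e in zip(*np.histogram(k[:,1],np.arange(lo,hi,.002)))])
E
python3 m.py
```

```text
side [(-170, 4), (-160, 9), (-100, 17), (-90, 5), (-50, 7), (-40, 10), (-30, 3), (-20, 19), (-10, 6), (0, 5), (20, 3), (130, 4)]
 edge [(-0.04, 5), (-0.038, 0), (-0.036, 0), (-0.034, 0), (-0.032, 1), (-0.03, 8), (-0.028, 13), (-0.026, 9), (-0.024, 10), (-0.022, 11), (-0.02, 8), (-0.018, 5), (-0.016, 0)]
 edge [(0.02, 4), (0.022, 2), (0.024, 3), (0.026, 7), (0.028, 6), (0.03, 5), (0.032, 15), (0.034, 10), (0.036, 12), (0.038, 15), (0.04, 12), (0.042, 14), (0.044, 11), (0.046, 12)]
scene [(0, 27), (10, 15), (20, 16), (70, 18), (80, 5), (130, 17)]
 edge [(-0.04, 2), (-0.038, 0), (-0.036, 0), (-0.034, 0), (-0.032, 0), (-0.03, 7), (-0.028, 11), (-0.026, 16), (-0.024, 10), (-0.022, 13), (-0.02, 11), (-0.018, 8), (-0.016, 0)]
 edge [(0.02, 3), (0.022, 5), (0.024, 4), (0.026, 2), (0.028, 4), (0.03, 4), (0.032, 10), (0.034, 10), (0.036, 13), (0.038, 14), (0.04, 13), (0.042, 9), (0.044, 15), (0.046, 13)]
```

Spokes again sit at about -45/+15, so the handle turned about 60°, roughly 2 mm. The rising force is partly the contact moving down onto the shaft. I'll re-index to the next spoke.

Call:
{"api": "step_arm", "payload": {
  "delta_pos": [
    [-0.2,0.04,0],
    [0,0,0.6],
    [0,0,0.6],
    [0,0,0.5],
    [-0.6,0.12,0],
    [-0.6,0.12,0],
    [-0.5,0.1,0],
    [0,0,-0.5],
    [0,0,-0.6],
    [0,0,-0.6],
    [0,0,0],
    [0,0,0]
  ],
  "turn": [0,0,0,0,0,0,0,0,0,0,0,0]
}}

```text
time: 14.5
ee_pos: [0.4652, -0.1426, 0.0879]
eef_rot: [0.104, 0.995, 0.0, -0.0]
ft_force: [-0.1, 0.2, 0.5]
width: 0.0007
grip_force: 0.0
```

Call:
{"api": "step_arm", "payload": {
  "delta_pos": [
    [0.08,-0.016,0],
    [0.08,-0.016,0],
    [0.08,-0.016,0],
    [0,0,0]
  ],
  "turn": [0,0,0,0]
}}

```text
time: 14.9
ee_pos: [0.4699, -0.1437, 0.0881]
eef_rot: [0.104, 0.995, 0.0, -0.001]
ft_force: [-7.2, 1.5, 4.3]
width: 0.0006
grip_force: 3.6
```

Call:
{"api": "step_arm", "payload": {
  "delta_pos": [
    [0.04,-0.008,0],
    [0,0,0]
  ],
  "turn": [0,0]
}}

```text
time: 15.1
ee_pos: [0.4701, -0.1437, 0.088]
eef_rot: [0.104, 0.995, 0.0, -0.002]
ft_force: [-9.5, 1.8, 6.7]
width: 0.0004
grip_force: 5.4
```

Call:
{"api": "step_arm", "payload": {
  "delta_pos": [
    [0.04,-0.008,0],
    [0,0,0]
  ],
  "turn": [0,0]
}}

```text
time: 15.3
ee_pos: [0.4702, -0.1438, 0.0878]
eef_rot: [0.104, 0.995, 0.0, -0.003]
ft_force: [-14.5, 3.2, 9.0]
width: 0.0004
grip_force: 7.4
```

Using the measured force at the contact, the torque is about 14.8·0.035 − 9·0.037 ≈ 0.18 N·m, and the handle has stopped. The same formula gave 0.105 when it turned freely. I'll go a little further, to about 0.23.

Call:
{"api": "step_arm", "payload": {
  "delta_pos": [
    [0.04,-0.008,0],
    [0,0,0]
  ],
  "turn": [0,0]
}}

```text
time: 15.5
ee_pos: [0.4708, -0.1439, 0.0877]
eef_rot: [0.104, 0.995, 0.0, -0.004]
ft_force: [-16.0, 3.3, 11.8]
width: 0.0007
grip_force: 8.6
```

Call:
{"api": "step_arm", "payload": {
  "delta_pos": [
    [-0.24,0.05,0],
    [0,0,0.6],
    [0,0,0.6],
    [0,0,0.5],
    [0.6,-0.12,0],
    [0.6,-0.12,0],
    [0.48,-0.1,0],
    [0,0,-0.6],
    [0,0,-0.6],
    [0,0,0],
    [0,0,0]
  ],
  "turn": [0,0,0,0,0,0,0,0,0,0,0]
}}

```text
time: 16.6
ee_pos: [0.51, -0.1517, 0.101]
eef_rot: [0.104, 0.995, 0.0, 0.0]
ft_force: [-0.6, -0.2, -0.8]
width: 0.0004
grip_force: 0.0
```

Call:
{"api": "step_arm", "payload": {
  "delta_pos": [
    [0.08,-0.016,0],
    [0,0,0]
  ],
  "turn": [0,0]
}}

```text
time: 16.8
ee_pos: [0.5126, -0.1522, 0.1015]
eef_rot: [0.104, 0.995, -0.0, 0.001]
ft_force: [0.5, 0.4, 0.5]
width: 0.0006
grip_force: 0.0
```

Call:
{"api": "step_arm", "payload": {
  "delta_pos": [
    [0.06,-0.012,0],
    [0,0,0]
  ],
  "turn": [0,0]
}}

```text
time: 17.0
ee_pos: [0.5137, -0.1524, 0.1009]
eef_rot: [0.104, 0.995, 0.0, 0.0]
ft_force: [0.3, -0.4, 0.0]
width: 0.0005
grip_force: 0.0
```

Call:
{"api": "step_arm", "payload": {
  "delta_pos": [
    [0.05,-0.01,0],
    [0,0,0]
  ],
  "turn": [0,0]
}}

```text
time: 17.2
ee_pos: [0.5144, -0.1526, 0.1005]
eef_rot: [0.104, 0.995, 0.0, -0.0]
ft_force: [-1.6, 0.6, 1.4]
width: 0.0007
grip_force: 0.7
```

Call:
{"api": "step_arm", "payload": {
  "delta_pos": [
    [0.05,-0.01,0],
    [0,0,0]
  ],
  "turn": [0,0]
}}

```text
time: 17.4
ee_pos: [0.5154, -0.1528, 0.1004]
eef_rot: [0.104, 0.995, 0.0, -0.001]
ft_force: [-3.3, 0.3, 1.5]
width: 0.0004
grip_force: 2.0
```

Call:
{"api": "step_arm", "payload": {
  "delta_pos": [
    [0.04,-0.008,0],
    [0,0,0]
  ],
  "turn": [0,0]
}}

```text
time: 17.6
ee_pos: [0.5164, -0.153, 0.1002]
eef_rot: [0.104, 0.995, 0.0, -0.001]
ft_force: [-4.3, 1.7, -0.2]
width: 0.0002
grip_force: 2.3
```

Call:
{"api": "step_arm", "payload": {
  "delta_pos": [
    [0.04,-0.008,0],
    [0,0,0]
  ],
  "turn": [0,0]
}}

```text
time: 17.8
ee_pos: [0.5174, -0.1532, 0.1001]
eef_rot: [0.104, 0.995, 0.0, -0.001]
ft_force: [-5.3, 1.3, -1.5]
width: 0.0006
grip_force: 2.5
```

Call:
{"api": "step_arm", "payload": {
  "delta_pos": [
    [0.02,-0.004,0],
    [0,0,0]
  ],
  "turn": [0,0]
}}

```text
time: 18.0
ee_pos: [0.5178, -0.1533, 0.1]
eef_rot: [0.104, 0.995, 0.0, -0.001]
ft_force: [-5.7, 0.4, -2.0]
width: 0.0004
grip_force: 2.6
```

Call:
{"api": "step_arm", "payload": {
  "delta_pos": [
    [0.02,-0.004,0],
    [0,0,0]
  ],
  "turn": [0,0]
}}

```text
time: 18.2
ee_pos: [0.5181, -0.1534, 0.0999]
eef_rot: [0.104, 0.995, 0.0, -0.001]
ft_force: [-4.3, 1.0, -1.8]
width: -0.0001
grip_force: 2.7
```

About 5.3 N at the ball (≈0.22 N·m) now barely moves the handle, so it is firmly tight. I'll retreat and check.

Call:
{"api": "step_arm", "payload": {
  "delta_pos": [
    [-0.2,0.04,0],
    [0,0,0.6],
    [0,0,0.8],
    [0,0,0.8],
    [0,0,0.8],
    [0,0,0.8],
    [0.6,0.2,0.6],
    [0.6,0.2,0.3],
    [0.6,0.2,0],
    [0,0,0],
    [0,0,0]
  ],
  "turn": [0,0,0,0,0,0,0,0,0,0,0]
}}

```text
time: 19.3
ee_pos: [0.5589, -0.1376, 0.2182]
eef_rot: [0.104, 0.995, 0.0, 0.0]
ft_force: [0.8, -0.3, -0.6]
width: 0.0004
grip_force: 0.0
```

```bash
python3 m.py; python3 - <<'E'
from h import *
w=grab('wrist'); cv2.imwrite('pics/w3.png',w['image'][...,::-1])
m=w['z_map']>0;p=tov(pts(w)[m],np.array([.5483,0.]))
t=p[(p[:,2]>.127)&(p[:,2]<.14)&(p[:,0]>.03)&(p[:,0]<.055)&(p[:,1]>-.1)&(p[:,1]<-.03)]
print([(round(float(e),3),int(k)) for k,e in zip(*np.histogram(t[:,1],np.arange(-.1,-.03,.002))) if k])
print(read_state()['ee_pos'],read_state()['ft_force'])
E
```

```text
side [(-160, 7), (-150, 7), (-100, 6), (-90, 14), (-50, 3), (-40, 13), (10, 11), (20, 10), (70, 11), (80, 9)]
 edge [(-0.04, 7), (-0.038, 1), (-0.036, 0), (-0.034, 0), (-0.032, 5), (-0.03, 7), (-0.028, 11), (-0.026, 8), (-0.024, 10), (-0.022, 9), (-0.02, 9), (-0.018, 5), (-0.016, 1)]
 edge [(0.02, 3), (0.022, 4), (0.024, 4), (0.026, 8), (0.028, 8), (0.03, 5), (0.032, 5), (0.034, 16), (0.036, 10), (0.038, 11), (0.04, 11), (0.042, 12), (0.044, 10), (0.046, 15)]
scene [(-100, 5), (-40, 16), (-30, 13), (20, 20), (30, 5), (70, 11), (80, 14), (130, 4), (140, 9)]
 edge [(-0.04, 2), (-0.038, 0), (-0.036, 0), (-0.034, 0), (-0.032, 0), (-0.03, 5), (-0.028, 11), (-0.026, 16), (-0.024, 12), (-0.022, 12), (-0.02, 13), (-0.018, 10), (-0.016, 0)]
 edge [(0.02, 5), (0.022, 4), (0.024, 4), (0.026, 3), (0.028, 3), (0.03, 5), (0.032, 10), (0.034, 16), (0.036, 13), (0.038, 11), (0.04, 12), (0.042, 12), (0.044, 15), (0.046, 11)]
[(-0.084, 36), (-0.082, 56), (-0.08, 53), (-0.078, 50), (-0.076, 54), (-0.074, 47), (-0.052, 65), (-0.05, 57), (-0.048, 57), (-0.046, 55), (-0.044, 17)]
[ 0.55837533 -0.13803427  0.21818318] [-0.25056861 -0.21821402 -0.08637994]
```

View pics/w3.png

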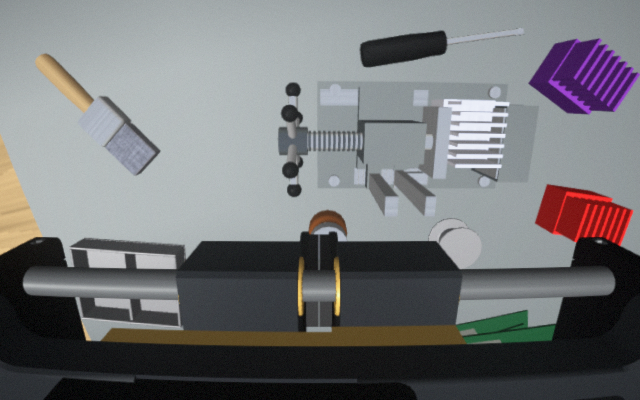

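The carriage has settled back about 2 mm against the rack teeth, the lever is still home (tops 30 mm apart) and the heat sink is flat between the jaws at (475,135). By the 1.91 mm/rad lead, the torque above free turning gives about 55–60 N of jaw force. Nothing on the bench has been disturbed, so I'm handing in.

```bash
python3 -c "
from bench import *
print(close_job())"
```

```text
the job is handed in; nothing more can be done
None
```

The heat sink is clamped flat against the fixed jaw with the lever home, the screw is tightened to about 0.22 N·m (an estimated 55–60 N on the heat sink), and the job was handed in at about 19 s; no verdict was returned.

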